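Set a shelf plank out to its gauge and hold it down

ROBOT

A 6-joint arm with a two-finger parallel gripper is mounted at the origin on the work surface; the furniture and walls round the work are solid. World frame = base frame: x ahead of the robot, y to its left, z up, the work surface at z = 0. Lengths are in mm, angles in rad, forces in N, time in s.
With the tool pointing down it reaches from about 275 to 750 mm from the base axis. Payload 10.2 kg.
Tool frame: the origin (TCP) lies on the front face of the gripper's body, between the roots of the fingers; the fingertips stand 73 mm ahead of it and the grasp point (between the pads) lies 54 mm ahead of it; z points along the fingers, y is the line along which they close (so a half turn about z gives the same grasp; the last joint's range is limited). The gripper opens to 85 mm and grips with 20 to 120 N. Pads are 22 mm wide; open, the fingers measure 114 mm over their backs; the gripper's body (76 mm by 85 mm) begins 54 mm behind the grasp point. The pads swing forward as they close: fully open they stand 13 mm farther back than shut.
Start: joints at [1.084, 0.313, 1.498, -0, 1.331, -0.223], TCP at [136.907, 506.841, 303.894] pointing down, gripper open.
Joint ranges: [-2.94, 2.94], [-0.97, 2.17], [0.19, 2.56], [-1.23, 4.37], [0.02, 3.11], [-2.88, 2.88]. Speed limits (rad/s): [2.39, 2.39, 3.01, 3.14, 3.14, 3.14].

INTERFACE

Orientations are given as a unit quaternion [w, x, y, z].
In Python, from rig import * gives the robot as it stands.
- The arm moves only by the tool step_arm, never from a script. Its argument "plan" is a list of rows, each an object with "offset": the shift along the tool's x, y, z in cm, a list of three; "rot": the turn, a rotation vector about the tool's x, y, z in degrees, a list of three; "gripper": the finger opening in cm, from 0 to 8.54. In form: [{"offset": [x, y, z], "rot": [wx, wy, wz], "gripper": gripper}, ...]. A call has 1 to 12 rows; each row is the pose to reach, as a shift and turn from the pose commanded when the call began, along the tool's axes at that moment; what a row does not reach only later rows make up. A row lasts 1/10 s, in which the tool goes at most 50 mm and 8.59 degrees, less where a joint would pass 70% of its speed; a pose out of reach is approached as far as the arm can. A call with a gripper value outside its range is refused whole. The fingers move at their own pace and stop on an object; "squeeze" is the grip in N (left out, the last holds). Time passes only in rows, so rows that repeat a pose let the fingers close. It gives the time, the measured TCP pose, the force, the opening and the grip force at its end, in the units of the state.
- sense(): the state, without advancing time (a new reading comes with each control period).
- capture(name): name is "side" or "top" or "wrist"; returns a dict with "color" (420x560x3 uint8, red, green, blue), "depth" (420x560 float32, mm along the optical axis (not along the pixel's ray), 0 where there is no reading), "vertical_fov" (degrees; the focal length in pixels is half the picture's height over the tangent of half this angle, whatever the lens; pixels are square), "cx", "cy" (the principal point, pixels), "rvec" (rotation vector, rad) and "tvec" (3), from world to camera coordinates, as OpenCV has them; the wrist camera has in their place "mount" (4x4, takes a point from camera to tool coordinates, whose origin is the TCP and whose axes are the flange's). Camera axes: x right, y down, z forward; pixel columns grow to the right and rows downward; lengths in mm; the calibration is good to about 2 mm. The wrist camera is an equidistant fisheye: a pixel r from the principal point sees the ray r / f radians off the axis. A picture is of the moment at which its call begins: read the wrist's pose just before it.
- finish_job(): hands the job in; it is judged then, once.
The state is a dict: "time_s": time; "joints": joint angles; "dq": joint speeds; "tau": joint torques, N m; "eef_pos": TCP position; "ee_rot": TCP orientation; "force": force on the tool from outside, world axes, zero at the start; "wrist_torque": the same for the moment, N m; "grip_width": opening from 0.0 (shut) to 1.0 (fully open); "grip_force": force on a finger pad.
Only numpy, scipy, OpenCV 4.12 (cv2) and the standard library are available. Lean on these libraries where they do the work, as an engineer would, in place of code of your own. Each camera call takes 0.05 s, during which the arm holds its last target. There are 200 camera calls.

TASK

First push the open drawer of the wooden riser fully shut. Then take the plank that lies on the riser by its grip block and, keeping it flat on the riser, slide it straight out over the riser's drawer side until its steel-capped nose end is in line with the pointer of the gauge standing beside its way. It would tip there by itself, so finish while still holding it: level, resting on the riser, carried by nothing but the riser and the gripper, with the drawer still shut; leave the bell, cup and jar alone.

Things in the scene. Friction and masses are not known exactly. Their poses are not given: they have to be found in the camera images.
- riser: Fixed dark wooden riser (a small one-drawer cabinet) on the worktop, 260 (its x) x 120 (its y) x 100 mm high. Origin at the centre of its underside, z up; -x points out of its drawer side, which faces roughly to the robot's left. Its flat top is at z = 0.100, and its edge on the drawer side, over which the plank comes to overhang, runs along its y at x = -115 mm; the shut drawer's front stands 15 mm further out and 12 mm lower.
- riser_drawer0 (a joint): Drawer of the riser: 0 is fully shut, positive is how far (m) it is pulled out along the riser's -x. It runs easily and stays where it is left.
- riser_drawer0_handle (a point): Middle of the drawer's bar handle: a level steel bar along the riser's y, 71 mm long and 11 mm thick, 36 mm in front of the drawer's face (which is 73 mm high, top at z = 0.087) and at z = 0.062. Moves with the drawer. Below the top of the riser the space in front of the bar is free.
- plank: Loose shelf plank lying flat on the riser, 260 (its x) x 90 (y) x 14 mm, 0.3 to 0.6 kg. Origin at the centre of its underside, z up. Light wood with a heavy steel cap on the last 30 mm at the nose (-x); centre of mass 100 mm from the nose. At the start the nose is 5 to 30 mm behind the riser's drawer-side edge and points out of the drawer side within 0.06 rad.
- plank_nose (a point): Middle of the plank's nose end face (plank x = -130 mm, half-way up the 14 mm thickness); axes as the plank's.
- plank_grip (a point): Centre of the wooden grip block fixed on the plank near its tail: 24 mm along the plank's x, 50 mm along its y, 36 mm high, on the centre line at plank x = +92 mm (222 mm from the nose). Its top is 18 mm above this point, the plank's upper face 18 mm below (z = 0.114). Axes as the plank's.
- gauge: Fixed steel gauge beside the plank's way, out from the drawer side: round foot 40 mm across, thin post 92 mm high and, 85 mm up, a tapered pointer 32 mm long along the gauge's -y, towards the plank's way (ends short of it). Origin under the foot's centre; axes parallel to the riser's. The nose's end face must come to the gauge's x = 0 (post and pointer), 140 to 160 mm out from the riser's edge.
- bell: Service bell, 67 mm across, 49 mm high; bystander. Origin under its centre.
- cup: Espresso cup upside down, 60 x 83 x 49 mm; bystander. Origin under its centre.
- jar: Small clear jar, 67 mm across, 59 mm high; bystander. Origin under its centre.

How it is judged (in metres and radians):
On the way:
1. the drawer is shut before the plank is slid out (value of joint riser_drawer0 below 0.006 m and x of plank_nose in the frame of riser above -0.15 m), for 0.2 s.
At the end, for the whole second after the job is handed in: Drawer shut (8 mm); plank nose within 8 mm of the gauge pointer along the slide and 30 mm of the riser centre line; plank straight with the riser (0.12 rad), level (0.04 rad), still, resting on the riser, clear of the gauge, held by the fingers (over 1 N) (value of joint riser_drawer0 below 0.008 m and x of plank_nose in the frame of gauge between -0.008 and 0.008 m and y of plank_nose in the frame of riser between -0.03 and 0.03 m and angle between the x axis of plank and the x axis of riser, either way round below 0.12 rad and angle between plank's own z axis and vertical below 0.04 rad and contact force between the fingers and plank above 1 N and contact force between plank and riser above 0.3 N and contact force between plank and gauge below 0.3 N and linear speed of plank below 0.02 m/s); the arm keeps its last pose, push and grip.
It fails at once if the plank is lifted off the riser instead of slid, or drops (height (world z) of plank_nose above 0.142 m or height (world z) of plank_grip above 0.167 m or height (world z) of plank_nose below 0.07 m or angle between plank's own z axis and vertical above 0.2 rad).
It fails at once if a bystander (bell, cup, jar) is disturbed (distance of any of bell, cup, jar from where it was at the start of the episode above 0.02 m).
It also fails if it takes over 51 s, if anything falls off the work surface, if the arm or the gripper's body presses on something with over 40 N, if the wrist force passes 120 N, or if a joint passes its speed limit or range.

## Working session

There is one attempt and no reset: what is moved stays moved. The work goes in short steps, Python scripts to look and compute and a tool call to move; the robot and the scene stay as the last step left them, time stands still between calls to the robot, and variables do not carry over. Pictures are saved under pics/ and viewed, at most 10 in all, crops included, and the job is handed in when it is done.

Besides the shell and the picture viewer there is one more tool, called after "Request:" as name(argument=value, ...) on one line, values as JSON. step_arm: Moves the arm, as the interface text tells. Its arguments: {"type":"object","properties":{"plan":{"type":"array"},"squeeze":{"type":"number"}},"required":["plan"]}

```bash
mkdir -p pics; ls; cat > h.py <<'E'
from rig import *
import numpy as np, cv2
from scipy.spatial.transform import Rotation as R
def K(c):
    f=c["color"].shape[0]/2/np.tan(np.radians(c["vertical_fov"])/2)
    return f,c["cx"],c["cy"]
def world(c):
    """world xyz per pixel from depth, fixed cams"""
    f,cx,cy=K(c); d=c["depth"]; v,u=np.mgrid[:d.shape[0],:d.shape[1]]
    P=np.stack([(u-cx)/f*d,(v-cy)/f*d,d],-1)
    M=cv2.Rodrigues(np.array(c["rvec"],float))[0]
    return (P-np.array(c["tvec"]).ravel())@M
E
python3 - <<'E'
from h import *
print(sense())
for n in("top","side"):
    c=capture(n); cv2.imwrite(f"pics/{n}0.png",c["color"][...,::-1]); np.savez(f"{n}0.npz",**c)
    print(n,c["vertical_fov"],c["cx"],c["cy"],c["rvec"],c["tvec"])
E
```

```text
pics
{'time_s': 0.0, 'joints': array([ 1.08359968e+00,  3.13459926e-01,  1.49847758e+00,  1.99865020e-05,
        1.33097805e+00, -2.23365068e-01]), 'dq': array([ 1.18973896e-03,  9.95812562e-04, -2.73324478e-04, -5.12550243e-05,
        1.73595995e-03, -6.29556389e-04]), 'tau': array([ 1.01393875e-03, -4.12285924e+01, -2.59725237e+01, -1.93125734e-04,
        4.30302156e-03,  7.20641765e-06]), 'eef_pos': array([136.81816752, 506.68047617, 303.31468532]), 'ee_rot': array([-2.39187511e-04,  1.31535859e-01,  9.91311192e-01, -6.16765867e-04]), 'force': array([-0.25139257, -0.29064604, -0.02732505]), 'wrist_torque': array([ 0.02224643,  0.02328674, -0.00148443]), 'grip_force': 0.0, 'grip_width': 1.003072491255028}
top 45.86421335512551 280.23721164824855 207.26566194538015 [ 2.13168207 -2.15857052  0.17109636] [  43.91444585  486.58679296 1192.21641162]
side 53.93032304836658 277.7414023348515 211.0515973862773 [ 0.07654293 -2.60268833  1.74119957] [ 497.51610545   87.98158721 1101.33766923]
```

View pics/top0.png

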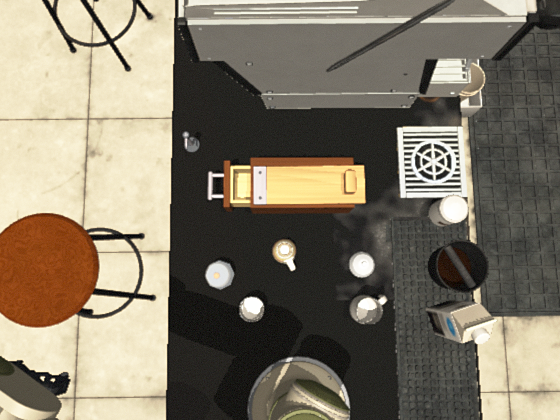

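View pics/side0.png

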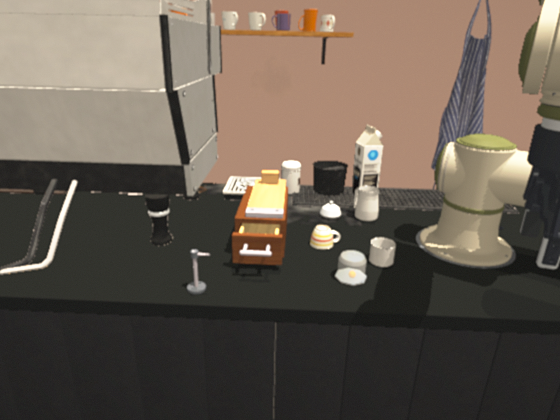

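The top view shows the riser at about (300,185) with its drawer open to the left. The handle bar is near (214,186), the plank's steel cap at (260,185), the grip block at (349,181) and the gauge at (191,143). The side view shows the gauge at (197,270) and the handle at (256,252).

```bash
python3 - <<'E'
from h import *
c=dict(np.load("top0.npz")); W=world(c); H=W[...,2]
hsv=cv2.cvtColor(c["color"],cv2.COLOR_RGB2HSV)
def at(u,v): print((u,v),np.round(W[v,u],1),hsv[v,u])
for p in [(214,186),(210,186),(227,186),(240,186),(260,185),(300,185),(349,181),(300,161),(300,210),(191,143),(186,135),(195,147),(285,250),(219,275),(361,264),(252,309),(340,100)]: at(*p)
box=np.zeros(H.shape,bool); box[145:225,200:380]=1
def rect(m,name):
    m=cv2.morphologyEx(m.astype(np.uint8),cv2.MORPH_OPEN,np.ones((3,3)))
    n,l,s,_=cv2.connectedComponentsWithStats(m); k=1+s[1:,4].argmax(); m=l==k
    P=W[m]; r=cv2.minAreaRect(P[:,:2].astype(np.float32)); b=cv2.boxPoints(r)
    print(name,m.sum(),"z",np.round(np.median(P[:,2]),1),"c",np.round(r[0],1),"size",np.round(r[1],1),"ang",round(r[2],2))
    print(np.round(b,1).tolist())
rect(box&(H>95)&(H<121),"top+plank")
rect(box&(H>108)&(H<121)&(hsv[...,0]>8),"plank")
rect(box&(H>140)&(H<160),"grip")
rect(box&(H>95)&(H<107),"risertop")
rect(box&(H>55)&(H<92)&(W[...,1]>0),"drawer")
g=np.zeros(H.shape,bool); g[120:160,175:215]=1
ys,xs=np.nonzero(g&(H>15)&(H<110)); 
for y,x in zip(ys,xs): print((x,y),np.round(W[y,x],0).tolist(),end=" ")
E
```

```text
(214, 186) [ 5.501e+02  2.068e+02 -1.000e-01] [43 48 37]
(210, 186) [536.4 207.7  69. ] [  5  12 250]
(227, 186) [531.9 164.5  89.5] [ 12 179 161]
(240, 186) [545.6 138.8  18.4] [ 29  68 255]
(260, 185) [528.6  85.  113.4] [  7   9 245]
(300, 185) [527.4  -8.4 114. ] [ 23 109 254]
(349, 181) [ 528.6 -118.3  147.7] [ 23 109 254]
(300, 161) [587.2 -10.  104.8] [ 11 166 141]
(300, 210) [477.2 -10.2  53.6] [ 11 149  72]
(191, 143) [655.5 261.9  31.7] [11 21 97]
(186, 135) [658.5 263.9  90.7] [ 12   6 206]
(195, 147) [652.7 256.2   4.2] [ 75   4 131]
(285, 250) [380.7  27.7  46.5] [ 40   3 255]
(219, 275) [322.3 185.3  63.6] [ 16  53 232]
(361, 264) [ 344.8 -156.9   38.5] [ 15   2 252]
(252, 309) [239.1 110.6   1.4] [ 60   1 255]
(340, 100) [706.  -98.4 187.8] [ 18  32 119]
top+plank 5212 z 113.5 c [536.6 -26.5] size [267.3 120.2] ang 89.29
[[474.79998779296875, -159.39999389648438], [595.0, -160.89999389648438], [598.2999877929688, 106.4000015258789], [478.1000061035156, 107.9000015258789]]
plank 3478 z 114.5 c [528.7 -41.9] size [235.8  91.3] ang 89.97
[[483.0, -159.8000030517578], [574
[... 4228 characters left out ...]
3)) [640.0, 264.0, 86.0] (np.int64(189), np.int64(143)) [657.0, 268.0, 27.0] (np.int64(190), np.int64(143)) [656.0, 265.0, 29.0] (np.int64(191), np.int64(143)) [655.0, 262.0, 32.0] (np.int64(192), np.int64(143)) [659.0, 261.0, 21.0] (np.int64(186), np.int64(144)) [637.0, 264.0, 88.0] (np.int64(190), np.int64(144)) [655.0, 266.0, 23.0] (np.int64(191), np.int64(144)) [657.0, 264.0, 19.0] (np.int64(192), np.int64(144)) [657.0, 262.0, 19.0] (np.int64(186), np.int64(145)) [635.0, 265.0, 85.0] (np.int64(191), np.int64(145)) [655.0, 265.0, 16.0] (np.int64(186), np.int64(147)) [631.0, 265.0, 83.0] (np.int64(186), np.int64(148)) [628.0, 264.0, 85.0] (np.int64(190), np.int64(148)) [647.0, 267.0, 15.0]
```

```bash
python3 - <<'E'
from h import *
c=dict(np.load("top0.npz")); W=world(c); H=W[...,2]
X,Y=W[...,0],W[...,1]
def edge(m,fn,name,cols,other=0):
    pts=[]
    for u in cols:
        v=np.nonzero(m[:,u])[0]
        if len(v): pts.append(W[fn(v),u,:2])
    p=np.array(pts); k=np.polyfit(p[:,1],p[:,0],1)
    for _ in range(3):
        r=p[:,0]-np.polyval(k,p[:,1]); p=p[abs(r)<max(2*r.std(),.5)]; k=np.polyfit(p[:,1],p[:,0],1)
    print(name,len(p),"dx/dy",round(k[0],4),"x@y=0",round(k[1],1))
reg=np.zeros(H.shape,bool); reg[145:225,245:375]=1
edge(reg&(H>97)&(H<106),min,"riser far",range(258,345))
edge(reg&(H>97)&(H<106),max,"riser near",range(258,345))
pl=reg&(H>110)&(H<119)
edge(pl,min,"plank far",range(262,360)); edge(pl,max,"plank near",range(262,360))
# y extents along rows
for nm,m,rows in(("riser edge strip",reg&(H>97)&(H<106),range(158,168)),("plank",pl,range(170,202))):
    for f in(min,max):
        q=np.array([W[v,f(np.nonzero(m[v])[0]),:2] for v in rows if m[v].any()])
        print(nm,f.__name__,np.round(np.median(q,0),1), "slope dy/dx",np.round(np.polyfit(q[:,0],q[:,1],1)[0],3))
r2=np.zeros(H.shape,bool); r2[165:210,200:232]=1
b=r2&(H>58)&(H<74); P=W[b]; print("handle px",b.sum(),"x",P[:,0].min(),P[:,0].max(),"y",np.percentile(P[:,1],[5,50,95]),"z",np.median(P[:,2]))
q=P[P[:,1]>200]; print(np.polyfit(q[:,0],q[:,1],1), q[:,:2].mean(0))
b=r2&(H>80)&(H<95); P=W[b]; print("face",P[:,0].min(),P[:,0].max(),np.percentile(P[:,1],[5,50,95]),np.polyfit(P[:,0],P[:,1],1))
g=np.zeros(H.shape,bool); g[120:160,175:215]=1; P=W[g&(H>80)&(H<100)]
q=P[(P[:,0]<650)];print("pointer",q[:,:2].mean(0),"post",P[(P[:,0]>=650)][:,:2].mean(0))
E
```

```text
riser far 76 dx/dy 0.0104 x@y=0 595.8
riser near 80 dx/dy 0.0122 x@y=0 477.5
plank far 93 dx/dy 0.0001 x@y=0 571.7
plank near 89 dx/dy 0.0053 x@y=0 484.3
riser edge strip min [585.5 106.4] slope dy/dx -0.028
riser edge strip max [ 583.4 -136.2] slope dy/dx -2.851
plank min [527.4  99. ] slope dy/dx -0.005
plank max [ 524.8 -158.6] slope dy/dx -0.012
handle px 205 x 481.2795489553053 590.3551776043009 y [175.71421938 204.39258438 212.84631225] z 66.08963282065864
[-1.13957342e-02  2.13562009e+02] [537.24781521 207.43967522]
face 481.4461937566945 584.4593999177922 [157.63342639 164.69734254 171.93198971] [-1.52470470e-02  1.73017824e+02]
pointer [641.49882776 264.66331249] post [657.96949156 263.64710072]
```

Request:
step_arm(plan=[{"offset": [0, 0, 0], "rot": [0, 0, 0], "gripper": 0}])

```text
time_s: 0.2
eef_pos: [136.9, 506.8, 303.6]
ee_rot: [-0.0, 0.132, 0.991, -0.0]
force: [-0.2, -0.9, 0.0]
grip_width: 0.857
grip_force: 0.0
```

Request:
step_arm(plan=[{"offset": [-45.3, -14.4, 0], "rot": [0, 0, -14.5], "gripper": 0}, {"offset": [-45.3, -14.4, 0], "rot": [0, 0, -14.5], "gripper": 0}, {"offset": [-45.3, -14.4, 0], "rot": [0, 0, -14.5], "gripper": 0}, {"offset": [-45.3, -14.4, 0], "rot": [0, 0, -14.5], "gripper": 0}, {"offset": [-45.3, -14.4, 0], "rot": [0, 0, -14.5], "gripper": 0}, {"offset": [-45.3, -14.4, 0], "rot": [0, 0, -14.5], "gripper": 0}, {"offset": [-45.3, -14.4, 0], "rot": [0, 0, -14.5], "gripper": 0}, {"offset": [-45.3, -14.4, 0], "rot": [0, 0, -14.5], "gripper": 0}, {"offset": [-45.3, -14.4, 0], "rot": [0, 0, -14.5], "gripper": 0}, {"offset": [-45.3, -14.4, 0], "rot": [0, 0, -14.5], "gripper": 0}, {"offset": [-45.3, -14.4, 0], "rot": [0, 0, -14.5], "gripper": 0}, {"offset": [-45.3, -14.4, 0], "rot": [0, 0, -14.5], "gripper": 0}])

```text
time_s: 1.4
eef_pos: [536.8, 249.4, 303.4]
ee_rot: [-0.001, 0.006, 1.0, -0.0]
force: [0.3, 0.6, -0.0]
grip_width: 0.002
grip_force: 0.0
```

Request:
step_arm(plan=[{"offset": [0, 0, 5], "rot": [0, 0, 0], "gripper": 0}, {"offset": [0, 0, 10], "rot": [0, 0, 0], "gripper": 0}, {"offset": [0, 0, 14], "rot": [0, 0, 0], "gripper": 0}, {"offset": [0, 0, 17], "rot": [0, 0, 0], "gripper": 0}, {"offset": [0, 0, 18.2], "rot": [0, 0, 0], "gripper": 0}, {"offset": [0, -1, 18.2], "rot": [0, 0, 0], "gripper": 0}, {"offset": [0, -2, 18.2], "rot": [0, 0, 0], "gripper": 0}])

```text
time_s: 2.1
eef_pos: [536.8, 229.5, 123.5]
ee_rot: [0.001, 0.005, 1.0, 0.0]
force: [-0.3, 0.1, -0.3]
grip_width: 0.004
grip_force: 0.0
```

Request:
step_arm(plan=[{"offset": [0, -0.5, 0], "rot": [0, 0, 0], "gripper": 0}, {"offset": [0, -1, 0], "rot": [0, 0, 0], "gripper": 0}, {"offset": [0, -1.5, 0], "rot": [0, 0, 0], "gripper": 0}, {"offset": [0, -2, 0], "rot": [0, 0, 0], "gripper": 0}, {"offset": [0, -2.5, 0], "rot": [0, 0, 0], "gripper": 0}, {"offset": [0, -3, 0], "rot": [0, 0, 0], "gripper": 0}, {"offset": [0, -3.5, 0], "rot": [0, 0, 0], "gripper": 0}, {"offset": [0, -4, 0], "rot": [0, 0, 0], "gripper": 0}, {"offset": [0, -4.3, 0], "rot": [0, 0, 0], "gripper": 0}])

```text
time_s: 3.0
eef_pos: [536.0, 186.2, 121.8]
ee_rot: [-0.0, 0.005, 1.0, -0.0]
force: [-0.1, 1.9, 0.3]
grip_width: 0.001
grip_force: 0.6
```

Request:
step_arm(plan=[{"offset": [0, -0.2, 0], "rot": [0, 0, 0], "gripper": 0}, {"offset": [0, -0.4, 0], "rot": [0, 0, 0], "gripper": 0}, {"offset": [0, -0.6, 0], "rot": [0, 0, 0], "gripper": 0}])

```text
time_s: 3.3
eef_pos: [535.9, 180.6, 121.8]
ee_rot: [-0.0, 0.005, 1.0, 0.0]
force: [1.1, 1.2, 1.0]
grip_width: -0.0
grip_force: 0.5
```

Request:
step_arm(plan=[{"offset": [0, -0.2, 0], "rot": [0, 0, 0], "gripper": 0}, {"offset": [0, -0.3, 0], "rot": [0, 0, 0], "gripper": 0}, {"offset": [0, -0.4, 0], "rot": [0, 0, 0], "gripper": 0}])

```text
time_s: 3.6
eef_pos: [535.8, 177.7, 121.9]
ee_rot: [0.0, 0.006, 1.0, 0.001]
force: [0.9, 13.1, -1.1]
grip_width: -0.0
grip_force: 6.5
```

Request:
step_arm(plan=[{"offset": [0, -0.1, 0], "rot": [0, 0, 0], "gripper": 0}, {"offset": [0, -0.2, 0], "rot": [0, 0, 0], "gripper": 0}])

```text
time_s: 3.8
eef_pos: [535.8, 177.2, 122.0]
ee_rot: [0.001, 0.006, 1.0, 0.003]
force: [2.8, 23.4, -2.3]
grip_width: -0.002
grip_force: 11.7
```

Request:
step_arm(plan=[{"offset": [0, 1.5, 0], "rot": [0, 0, 0], "gripper": 0}, {"offset": [0, 4, 0], "rot": [0, 0, 0], "gripper": 0}, {"offset": [0, 4, -5], "rot": [0, 0, 0], "gripper": 0}, {"offset": [0, 4, -10], "rot": [0, 0, 0], "gripper": 0}, {"offset": [0, 0, -14], "rot": [0, 0, 0], "gripper": 6}, {"offset": [0, -5, -14], "rot": [0, 0, 0], "gripper": 6}, {"offset": [0, -10, -14], "rot": [0, 0, 0], "gripper": 6}, {"offset": [0.8, -15, -14], "rot": [0, 0, 0], "gripper": 6}, {"offset": [0.8, -20, -14], "rot": [0, 0, 0], "gripper": 6}, {"offset": [0.8, -25, -14], "rot": [0, 0, 0], "gripper": 6}, {"offset": [0.8, -29.7, -14], "rot": [0, 0, 0], "gripper": 6}, {"offset": [0.8, -29.7, -14], "rot": [0, 0, 0], "gripper": 6}])

```text
time_s: 5.0
eef_pos: [524.3, -127.0, 261.7]
ee_rot: [-0.0, 0.008, 1.0, -0.001]
force: [0.3, 1.1, -0.3]
grip_width: 0.705
grip_force: 0.0
```

```bash
python3 - <<'E'
from h import *
s=sense(); print(s["eef_pos"],s["ee_rot"],s["grip_width"],s["force"])
c=capture("top"); cv2.imwrite("pics/top1.png",c["color"][...,::-1]); W=world(c);H=W[...,2]
r2=np.zeros(H.shape,bool); r2[160:215,195:265]=1
P=W[r2&(H>58)&(H<74)&(W[...,1]>150)]; print("handle",len(P),np.percentile(P[:,1],[5,50,95]))
P=W[r2&(H>80)&(H<95)]; print("face",np.percentile(P[:,1],[5,50,95]))
c=capture("wrist"); cv2.imwrite("pics/w1.png",c["color"][...,::-1]); print(c["mount"],c["cx"],c["cy"],c["vertical_fov"]); np.savez("w1.npz",**c)
E
```

```text
[ 524.26094263 -126.97323758  261.66217752] [-3.59030212e-04  8.11604983e-03  9.99966722e-01 -7.45442247e-04] 0.7045985842469271 [ 0.29821316  1.05511364 -0.25586876]
handle 119 [152.43911639 157.25007756 162.06303855]
face [107.3184685  114.70473175 121.818301  ]
[[-8.92555553e-04 -9.60734757e-01 -2.77466990e-01  6.94895508e+01]
 [ 9.99999326e-01 -6.51511686e-04 -9.60925225e-04 -3.95783977e-01]
 [ 7.42421275e-04 -2.77467661e-01  9.60734691e-01 -7.08955368e+01]
 [ 0.00000000e+00  0.00000000e+00  0.00000000e+00  1.00000000e+00]] 283.35444649761524 202.8093270048426 65.70646984690485
```

```bash
python3 - <<'E'
from h import *
c=dict(np.load("w1.npz")); f=210/np.tan(np.radians(float(c["vertical_fov"]))/2)
d=c["depth"]; v,u=np.mgrid[:420,:560]; a=u-c["cx"]; b=v-c["cy"]; r=np.hypot(a,b)+1e-9; th=r/f
P=np.stack([d*np.tan(th)*a/r,d*np.tan(th)*b/r,d,np.ones_like(d)],-1)@c["mount"].T
T=R.from_quat([8.116e-3,0.99996,-7.5e-4,-3.6e-4]).as_matrix()
W=P[...,:3]@T.T+[524.26,-126.97,261.66]; H=W[...,2]
m=((d>0)&(H>144)&(H<157)&(abs(W[...,0]-527)<45)&(abs(W[...,1]+121)<30)).astype(np.uint8)
n,l,s,_=cv2.connectedComponentsWithStats(m); k=1+s[1:,4].argmax(); Q=W[l==k]
rr=cv2.minAreaRect(Q[:,:2].astype(np.float32)); print(s[k],rr,np.median(Q[:,2]))
E
```

```text
[ 269  193   41   79 3026] ((527.6950073242188, -124.1134033203125), (23.989831924438477, 49.71235656738281), 89.63317108154297) 150.76016813046584
```

View pics/w1.png

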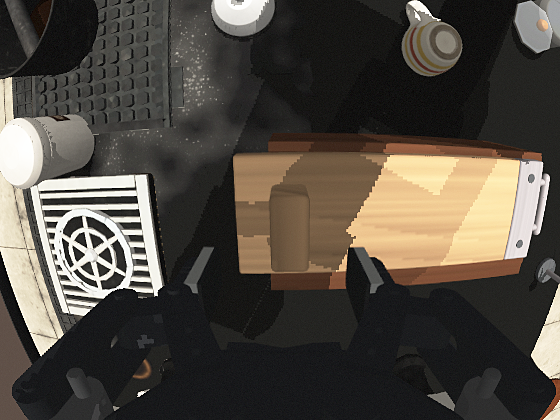

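The block is at (290,230) between the finger tips, and the drawer is shut at the right edge. The block's centre comes out near (527.6, -122.8), so I'll descend there.

Request:
step_arm(plan=[{"offset": [-0.35, 0.4, 1], "rot": [0, 0, 0], "gripper": 6}, {"offset": [-0.35, 0.4, 3], "rot": [0, 0, 0], "gripper": 6}, {"offset": [-0.35, 0.4, 5], "rot": [0, 0, 0], "gripper": 6}, {"offset": [-0.35, 0.4, 6], "rot": [0, 0, 0], "gripper": 6}, {"offset": [-0.35, 0.4, 6], "rot": [0, 0, 0], "gripper": 6}, {"offset": [-0.35, 0.4, 6], "rot": [0, 0, 0], "gripper": 6}])

```text
time_s: 5.7
eef_pos: [528.6, -117.6, 202.4]
ee_rot: [0.0, 0.005, 1.0, -0.0]
force: [-0.7, -0.3, -0.5]
grip_width: 0.7
grip_force: 0.0
```

Request:
step_arm(plan=[{"offset": [0, -0.2, 0.6], "rot": [0, 0, 0], "gripper": 6}, {"offset": [0, -0.2, 1.1], "rot": [0, 0, 0], "gripper": 6}, {"offset": [0, -0.2, 1.2], "rot": [0, 0, 0], "gripper": 6}, {"offset": [0, -0.2, 1.2], "rot": [0, 0, 0], "gripper": 6}])

```text
time_s: 6.1
eef_pos: [528.2, -120.3, 189.8]
ee_rot: [-0.0, 0.005, 1.0, 0.0]
force: [-0.2, -0.9, -0.5]
grip_width: 0.698
grip_force: 0.0
```

Request:
step_arm(plan=[{"offset": [0, 0, 0], "rot": [0, 0, 0], "gripper": 3.5}, {"offset": [0, 0, 0], "rot": [0, 0, 0], "gripper": 3}, {"offset": [0, 0, 0], "rot": [0, 0, 0], "gripper": 2.6}, {"offset": [0, 0, 0], "rot": [0, 0, 0], "gripper": 2.2}, {"offset": [0, 0, 0], "rot": [0, 0, 0], "gripper": 1.5}, {"offset": [0, 0, 0], "rot": [0, 0, 0], "gripper": 1.5}], squeeze=40)

```text
time_s: 6.7
eef_pos: [528.3, -120.4, 190.3]
ee_rot: [0.0, 0.005, 1.0, -0.0]
force: [-2.0, -1.7, 5.5]
grip_width: 0.272
grip_force: 40.0
```

Request:
step_arm(plan=[{"offset": [0, 0.5, 0], "rot": [0, 0, 0], "gripper": 1.5}, {"offset": [0, 1.5, 0], "rot": [0, 0, 0], "gripper": 1.5}, {"offset": [0, 2.5, 0], "rot": [0, 0, 0], "gripper": 1.5}, {"offset": [0, 3.5, 0], "rot": [0, 0, 0], "gripper": 1.5}, {"offset": [0, 4.5, 0], "rot": [0, 0, 0], "gripper": 1.5}, {"offset": [0, 5.5, 0], "rot": [0, 0, 0], "gripper": 1.5}, {"offset": [0, 6.5, 0], "rot": [0, 0, 0], "gripper": 1.5}, {"offset": [0, 7.5, 0], "rot": [0, 0, 0], "gripper": 1.5}, {"offset": [0, 8, 0], "rot": [0, 0, 0], "gripper": 1.5}])

```text
time_s: 7.6
eef_pos: [529.3, -39.9, 190.3]
ee_rot: [0.001, 0.005, 1.0, -0.0]
force: [-0.7, -6.2, 4.6]
grip_width: 0.276
grip_force: 39.8
```

Request:
step_arm(plan=[{"offset": [0, 1, 0], "rot": [0, 0, 0], "gripper": 1.5}, {"offset": [0, 2, 0], "rot": [0, 0, 0], "gripper": 1.5}, {"offset": [0, 3, 0], "rot": [0, 0, 0], "gripper": 1.5}, {"offset": [0, 4, 0], "rot": [0, 0, 0], "gripper": 1.5}, {"offset": [0, 5, 0], "rot": [0, 0, 0], "gripper": 1.5}, {"offset": [0, 6, 0], "rot": [0, 0, 0], "gripper": 1.5}, {"offset": [0, 7, 0], "rot": [0, 0, 0], "gripper": 1.5}, {"offset": [0, 7.7, 0], "rot": [0, 0, 0], "gripper": 1.5}, {"offset": [0, 7.7, 0], "rot": [0, 0, 0], "gripper": 1.5}, {"offset": [0, 7.7, 0], "rot": [0, 0, 0], "gripper": 1.5}])

```text
time_s: 8.6
eef_pos: [530.1, 37.6, 190.2]
ee_rot: [0.0, 0.005, 1.0, 0.001]
force: [0.6, 2.3, 6.0]
grip_width: 0.278
grip_force: 40.0
```

```bash
python3 - <<'E'
from h import *
s=sense(); print(s["eef_pos"],s["force"])
c=capture("top"); W=world(c);H=W[...,2]; cv2.imwrite("pics/top2.png",cv2.resize(c["color"][100:270,150:390,::-1],None,fx=3,fy=3,interpolation=cv2.INTER_NEAREST))
d=capture("side"); cv2.imwrite("pics/side2.png",cv2.resize(d["color"][130:310,150:350,::-1],None,fx=3,fy=3))
reg=np.zeros(H.shape,bool); reg[160:215,170:300]=1; m=reg&(H>104)&(H<124)
q=np.array([W[v,np.nonzero(m[v])[0].min()] for v in range(172,200) if m[v].any()]); print("nose y",np.median(q,0),np.polyfit(q[:,0],q[:,1],1))
e=[np.nonzero(m[v])[0].min() for v in range(172,200) if m[v].any()]; print(e)
g=np.zeros(H.shape,bool); g[120:160,170:215]=1; P=W[g&(H>80)&(H<100)]; k=P[:,0]<650
print("pointer",P[k][:,:2].mean(0),P[k][:,0].min(),"post",P[~k][:,:2].mean(0))
Q=W[m]; print("plank tilt dz/dy",np.polyfit(Q[:,1],Q[:,2],1))
E
```

```text
[530.06855981  37.57404846 190.24181677] [0.60349383 2.34962546 6.02157704]
nose y [528.99759255 257.50985389 114.76638418] [2.04459545e-02 2.46656721e+02]
[np.int64(186), np.int64(186), np.int64(186), np.int64(186), np.int64(186), np.int64(186), np.int64(186), np.int64(186), np.int64(186), np.int64(186), np.int64(186), np.int64(186), np.int64(186), np.int64(186), np.int64(186), np.int64(186), np.int64(186), np.int64(186), np.int64(186), np.int64(186), np.int64(186), np.int64(186), np.int64(186), np.int64(186), np.int64(186), np.int64(186), np.int64(186), np.int64(186)]
pointer [641.30098658 264.40312019] 627.1454166645311 post [658.46044217 263.86048205]
plank tilt dz/dy [-2.07759481e-03  1.14708319e+02]
```

Request:
step_arm(plan=[{"offset": [0, 0.2, 0], "rot": [0, 0, 0], "gripper": 1.5}, {"offset": [0, 0.4, 0], "rot": [0, 0, 0], "gripper": 1.5}, {"offset": [0, 0.6, 0], "rot": [0, 0, 0], "gripper": 1.5}, {"offset": [0, 0.6, 0], "rot": [0, 0, 0], "gripper": 1.5}, {"offset": [0, 0.6, 0], "rot": [0, 0, 0], "gripper": 1.5}, {"offset": [0, 0.6, 0], "rot": [0, 0, 0], "gripper": 1.5}])

```text
time_s: 9.3
eef_pos: [530.2, 42.5, 190.3]
ee_rot: [0.0, 0.005, 1.0, -0.0]
force: [0.3, -4.5, 5.9]
grip_width: 0.273
grip_force: 40.0
```

```bash
python3 - <<'E'
from h import *
s=sense(); print(s["eef_pos"],s["force"],s["grip_force"])
c=capture("top"); W=world(c);H=W[...,2]; cv2.imwrite("pics/top3.png",cv2.resize(c["color"][100:270,150:390,::-1],None,fx=3,fy=3,interpolation=cv2.INTER_NEAREST))
d=capture("side"); cv2.imwrite("pics/side3.png",cv2.resize(d["color"][130:310,150:350,::-1],None,fx=3,fy=3))
reg=np.zeros(H.shape,bool); reg[160:215,170:300]=1; m=reg&(H>104)&(H<124)
q=np.array([W[v,np.nonzero(m[v])[0].min()] for v in range(172,200) if m[v].any()]); print("nose",np.median(q,0))
E
```

```text
[530.18679283  42.52551861 190.25751488] [ 0.25135827 -4.52386453  5.87121133] 39.99604940414429
nose [529.81313237 262.35109334 115.21273323]
```

View pics/top3.png

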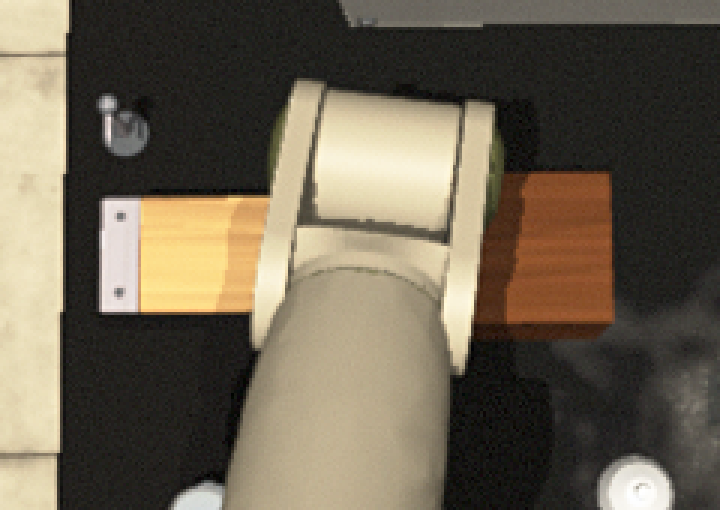

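View pics/side3.png

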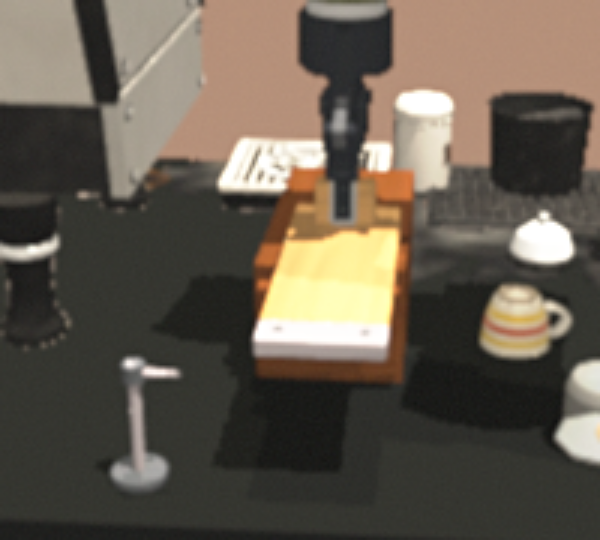

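The top crop shows the nose edge at x≈100 and the pointer at x≈107. Corrected for height, they line up to within about 2 mm. The side crop shows the plank level, the block gripped at (343,205) and the bystanders standing. I'll nudge it 1.5 mm further and hand in.

Request:
step_arm(plan=[{"offset": [0, 0.15, 0], "rot": [0, 0, 0], "gripper": 1.5}, {"offset": [0, 0.15, 0], "rot": [0, 0, 0], "gripper": 1.5}, {"offset": [0, 0.15, 0], "rot": [0, 0, 0], "gripper": 1.5}, {"offset": [0, 0.15, 0], "rot": [0, 0, 0], "gripper": 1.5}, {"offset": [0, 0.15, 0], "rot": [0, 0, 0], "gripper": 1.5}])

```text
time_s: 9.9
eef_pos: [530.2, 43.9, 190.3]
ee_rot: [0.0, 0.005, 1.0, -0.0]
force: [-0.1, -4.6, 7.2]
grip_width: 0.279
grip_force: 40.0
```

```bash
python3 -c "
from rig import *
s=sense(); print(s['eef_pos'],s['grip_force'],s['force']); print(finish_job())"
```

```text
[530.21327196  43.89290978 190.27660603] 39.973188042640686 [-0.13013571 -4.64264321  7.18407906]
the job is handed in; nothing more can be done
None
```

I pushed the drawer shut, slid the plank out until its nose was in line with the gauge pointer (within about 2 mm by the camera), and handed the job in at about 10 s with the plank still gripped at 40 N; the hand-in returned no verdict.

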